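Seat the keyed die on the biscuit former

ROBOT

A 7-joint arm with a two-finger parallel gripper is mounted at the origin on the work surface. World frame = base frame: x ahead of the robot, y to its left, z up, the work surface at z = 0. Lengths are in m, angles in rad, forces in N, time in s.
With the tool pointing down it reaches from about 0.425 to 1.025 m from the base axis. Payload 9.4 kg.
Tool frame: the origin (TCP) lies on the centre line of the jaws, within the pads' length; the fingertips stand 8 mm ahead of it and the grasp point (between the pads) lies 11 mm behind it; x points along the fingers, y is the direction in which the jaws open and shut, and the axes are right-handed (so a half turn about x gives the same grasp; the last joint's range is limited). The gripper opens to 93 mm and grips with 3 to 60 N. Pads are 15 mm wide; open, the fingers measure 128 mm over their backs; the gripper's body (75 mm by 188 mm) begins 65 mm behind the grasp point.
Start: joints at [1.099, 0.599, -0.003, 1.599, 0.002, 0.943, -0.08], TCP at [0.279, -0.669, 0.227] pointing down, gripper open.
Joint ranges: [-2.57, 2.57], [-0.35, 1.97], [-1.29, 1.29], [0.11, 2.56], [-1.05, 4.19], [0.11, 1.86], [-2.63, 2.63]. Speed limits (rad/s): [2.22, 2.22, 3.01, 3.01, 3.14, 3.14, 3.14].

INTERFACE

Orientations are given as a unit quaternion [w, x, y, z].
In Python, from workcell import * gives the robot as it stands.
- The arm moves only by the tool drive_tool, never from a script. Its argument "increments" is a list of rows, each a list of 6 numbers: the shift along the tool's x, y, z in cm, then the turn, a rotation vector about the tool's x, y, z in rad. A call has 1 to 12 rows; each row shifts and turns the commanded pose from where the row before left it, along the tool's axes as they then stand; what a row does not reach is not made up. A row lasts 1/10 s, in which the tool goes at most 50 mm and 8.59 degrees, less where a joint would pass 70% of its speed; a pose out of reach is approached as far as the arm can. A call is refused whole if a number of a shift passes 5 or a number of a turn 0.15, either way. A call with a gripper value outside its range is refused whole. "gripper" is the gripper's target within -1 to 1 (fully open at 1, half-way at 0, shut at -1), set as the call begins (left out, the last holds). The fingers move at their own pace and stop on an object; "newtons" is the grip in N (left out, the last holds). Time passes only in rows, so rows that do not move let the fingers close. It gives the time, the measured TCP pose, the force and the opening at its end, in the units of the state.
- read_state(): the state, without advancing time (a new reading comes with each control period).
- camera(name): name is "side" or "top"; returns (picture, depth): 400x640x3 uint8, blue, green, red; 400x640 float32, m along the optical axis (not along the pixel's ray), 0 where there is no reading.
- camera_model(name): a dict with "camera_matrix" (3x3 intrinsics, pixels), "rvec" (rotation vector, rad) and "tvec" (3), from world to camera coordinates, as OpenCV has them. Camera axes: x right, y down, z forward; pixel columns grow to the right and rows downward; lengths in m; the calibration is good to about 2 mm. A picture is of the moment at which its call begins. camera_model takes no time and is no camera call.
- sign_off(): hands the job in, once; it reports no verdict.
The state is a dict: "time_s": time; "joint_pos": joint angles; "qd": joint speeds; "tau": joint torques, N m; "tool_pos": TCP position; "ee_rot": TCP orientation; "wrist_force": force on the tool from outside, world axes, zero at the start; "ft_torque": the same for the moment, N m; "width": finger opening in m.
Only numpy, scipy, OpenCV 4.12 (cv2) and the standard library are available. Lean on these libraries where they do the work, as an engineer would, in place of code of your own. Each camera call takes 0.05 s, during which the arm holds its last target.

TASK

Get the biscuit former ready: with a fingertip, push the white tab round to turn the blue die until its notch is over the pin marked in red, then press the steel boss in the middle down until the die sits fully home, flush with the rim. Do not lift the die off, leave the other things on the bench where they are, and finish with the hand clear.

Things in the scene. Friction and masses are not known exactly. Their poses are not given: they have to be found in the camera images.
- former: biscuit-forming machine, fixed to the bench: white plinth 230 x 210 mm, 22 mm high, carrying a round aluminium head 190 mm across whose rim (14 mm wide, inner diameter 162 mm) ends 52 mm above the bench. Origin: on the bench, below the centre of the head (the axis on which the die turns); z up, -x points from the centre to the brass pin and its red marks. It stands in a different place each time, with the pin on the side away from the robot, up to 0.8 rad either way
- pin (a point): tip of the upright brass drive pin inside the head, 8 mm thick with a round end, 67 mm from the centre, tip 50 mm above the bench. It is hidden below the die until the notch is over it; a red mark on top of the rim and another on the plinth (each 14 mm wide), straight outside it, show where it is
- notch (a point): the open notch in the scalloped edge of the die, 14 mm wide with parallel sides, cut inward from the edge to 59 mm from the centre. The point is on the die's upper face, in the middle of the notch, 67 mm from the centre
- tab (a point): middle of the top edge of the white upright thumb tab on the die: 8 mm thick, standing 28 mm above the die's face, running outward from 32 to 62 mm from the centre, opposite the notch (the point is 47 mm from the centre, 90 mm above the bench with the die up). It is there to be pushed sideways with a fingertip to turn the die; about 1.5 N on the tab turns it and it stays where it is left
- boss (a point): top centre of the low steel boss (32 mm wide, 12 mm high) in the middle of the die: the place to press. It is 74 mm above the bench with the die up, 64 mm with the die home. The die itself is a blue plastic disc, 10 mm thick and 153 mm across, upper face 62 mm above the bench when up and 52 mm (flush with the rim) when home
- die (a joint): turn of the blue die about its upright axis, rad, growing anticlockwise seen from above. At 0 (and every full turn, such as 6.283) the notch is over the pin; about 3 mm either way, 0.05 rad, still lets the die go down. It turns freely both ways without stops; it starts 0.7 rad or more away from alignment
- ejector (a joint): how far the die has been pressed down, m: 0 up (as it starts), 0.010 fully home. It moves with a stiff sliding fit (about 5 N of push on the boss) and stays where it is left; with the notch not over the pin the die stops on the pin after 2 to 4 mm. Negative values mean that the die is being lifted, which it allows
- fluted_cutter: bystander: loose dark steel fluted ring cutter, 70 mm across, 36 mm high, beside the machine; origin underneath its centre
- plunger: bystander: loose aluminium plunger cutter, 36 mm across, 58 mm high, beside the machine; origin underneath its centre
- lemon: bystander: loose half lemon, cut face down, 54 mm across, 38 mm high; origin underneath its centre
- jam_jar: bystander: loose amber jar with red cap, 66 mm across, 85 mm high; origin underneath its centre
- bowl: bystander: loose white bowl, 110 mm across, 50 mm high; origin underneath its centre
- shaker: bystander: loose metal shaker, 60 mm across, 100 mm high; origin underneath its centre
- pastry_brush: bystander: loose pastry brush lying flat, 200 mm long; origin near its middle, underneath

How it is judged:
By the outcome, as a careful person would: the job done as asked, in the order asked, and still so for the second after the job is handed in, with the robot touching nothing.
It also fails if it takes over 51 s, if anything falls off the work surface, if the arm or the gripper's body presses on something with over 40 N, if the wrist force passes 120 N, or if a joint passes its speed limit or range.

## Working session

There is one attempt and no reset: what is moved stays moved. The work goes in short steps, Python scripts to look and compute and a tool call to move; the robot and the scene stay as the last step left them, time stands still between calls to the robot, and variables do not carry over. Pictures are saved under pics/ and viewed, and the job is handed in when it is done.

Besides the shell and the picture viewer there is one more tool, called after "Emit:" as name([rows], argument=value, ...), one row to a line, values as JSON. drive_tool: Moves the arm, as the interface text tells. Its arguments: {"type":"object","properties":{"increments":{"type":"array"},"gripper":{"type":"number"},"newtons":{"type":"number"}},"required":["increments"]}

```bash
mkdir -p pics; ls
python3 - <<'E'
from workcell import *
import cv2,numpy as np
s=read_state();print(s)
for n in("top","side"):
    p,d=camera(n);cv2.imwrite(f"pics/{n}0.png",p);np.save(f"pics/{n}0.npy",d);print(camera_model(n))
E
```

```text
pics
{'time_s': 0.0, 'joint_pos': array([ 1.09930588,  0.60012395, -0.00257105,  1.60009448,  0.00186497,
        0.94288169, -0.0797832 ]), 'qd': array([ 1.51024799e-04, -4.42503273e-04,  4.91744513e-05,  2.58720889e-03,
       -5.30544305e-04, -1.26233840e-03, -8.92364225e-04]), 'tau': array([-4.22235426e-04, -7.65052056e+01,  1.49811175e+00, -2.52349108e+01,
       -5.22028492e-02,  1.68155594e-02,  1.16973074e-04]), 'tool_pos': array([ 0.278658  , -0.66881982,  0.22577306]), 'ee_rot': array([-0.13821562, -0.69320108, -0.13922853,  0.69353019]), 'wrist_force': array([-0.60841707,  0.39270411, -0.26439988]), 'ft_torque': array([ 0.00376832, -0.04079075, -0.03595228]), 'width': 0.09284127627894526}
{'camera_matrix': array([[370.7786228 ,   0.        , 320.31205265],
       [  0.        , 370.7786228 , 201.81511512],
       [  0.        ,   0.        ,   1.        ]]), 'rvec': array([ 2.14400063, -2.17819708,  0.1568596 ]), 'tvec': array([-0.0166403 ,  0.57372872,  0.96687145])}
{'camera_matrix': array([[481.15478567,   0.        , 322.09807744],
       [  0.        , 481.15478567, 192.4501839 ],
       [  0.        ,   0.        ,   1.        ]]), 'rvec': array([ 0.88925785, -2.41776572,  1.14449476]), 'tvec': array([0.42419596, 0.30792102, 1.12201785])}
```

View pics/top0.png

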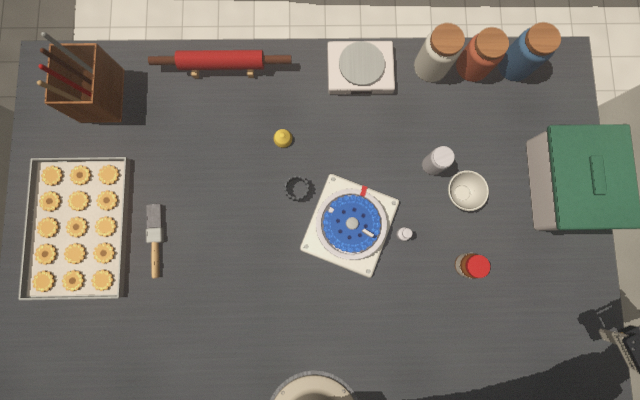

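View pics/side0.png

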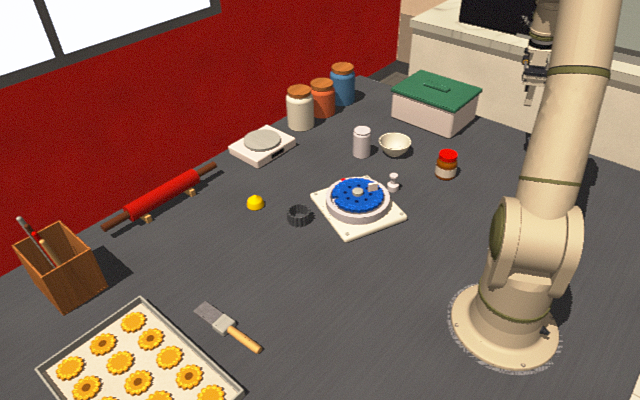

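```bash
cat > h.py <<'E'
import cv2,numpy as np
from workcell import *
def ray(n,px,z):
    m=camera_model(n);R=cv2.Rodrigues(np.array(m["rvec"]))[0];t=np.array(m["tvec"]).ravel()
    u=cv2.undistortPoints(np.array([[px]],float),m["camera_matrix"],None)[0,0]
    d=R.T@np.array([u[0],u[1],1]);c=-R.T@t
    return c+d*(z-c[2])/d[2]
def proj(n,P):
    m=camera_model(n)
    return cv2.projectPoints(np.array([P],float),m["rvec"],m["tvec"],m["camera_matrix"],None)[0][0,0]
def blobs(mask,off,amin=4):
    k,l,st,c=cv2.connectedComponentsWithStats(mask.astype(np.uint8))
    return [(st[i,4],c[i]+off) for i in range(1,k) if st[i,4]>=amin]
E
python3 - <<'E'
from h import *
p=cv2.imread("pics/top0.png")
x0,y0=290,165
c=p[y0:285,x0:425]
cv2.imwrite("pics/topc.png",cv2.resize(c,None,fx=5,fy=5,interpolation=cv2.INTER_NEAREST)[:600])
h=cv2.cvtColor(c,cv2.COLOR_BGR2HSV);H,S,V=cv2.split(h)
red=((H<8)|(H>172))&(S>130)&(V>80)
for a,b in blobs(red,(x0,y0)):print("red",a,b,ray("top",b,.052),ray("top",b,.022))
blue=(H>100)&(H<125)&(S>140)
for a,b in blobs(blue,(x0,y0),200):print("blue",a,b,ray("top",b,.062))
cn=max(cv2.findContours(blue.astype(np.uint8),cv2.RETR_EXTERNAL,cv2.CHAIN_APPROX_NONE)[0],key=cv2.contourArea)
e=cv2.minEnclosingCircle(cn);print(e,ray("top",np.array(e[0])+(x0,y0),.062))
p=cv2.imread("pics/side0.png")
cv2.imwrite("pics/sidec.png",cv2.resize(p[160:245,300:415],None,fx=6,fy=6,interpolation=cv2.INTER_NEAREST))
E
```

```text
red 42 [363.21428571 190.47619048] [ 0.60047316 -0.14115857  0.052     ] [ 0.60527572 -0.14517945  0.022     ]
blue 1490 [352.66308725 221.82684564] [ 0.51591945 -0.10940949  0.062     ]
((61.2555046081543, 58.60081100463867), 28.300912857055664) [ 0.51131558 -0.10557938  0.062     ]
```

View pics/topc.png

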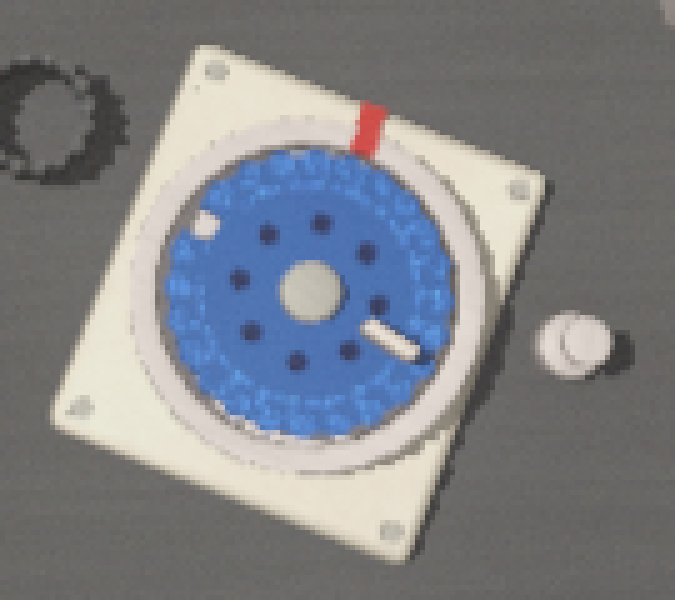

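View pics/sidec.png

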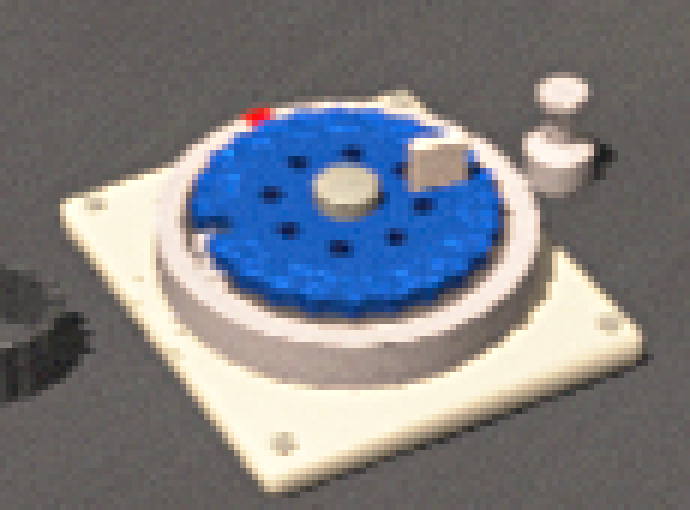

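Run:
```python
from h import *
p=cv2.imread("pics/top0.png")
x0,y0=290,165
c=p[y0:285,x0:425]
h=cv2.cvtColor(c,cv2.COLOR_BGR2HSV);H,S,V=cv2.split(h)
W=lambda x,y,z:ray("top",(x/5+x0-.4,y/5+y0-.4),z)[:2]
# corners of plinth (top z .022)
C=[W(*q,.022) for q in [(199,44),(546,175),(404,564),(52,427)]]
C=np.array(C);print("corners",C.round(4),"mean",C.mean(0))
for i in range(4):
    e=C[(i+1)%4]-C[i];print(np.linalg.norm(e),np.degrees(np.arctan2(e[1],e[0])))
sc=np.array([W(*q,.022) for q in [(217,70),(519,190),(391,531),(80,407)]]);print("screws",sc.mean(0))
for i in range(4):
    e=sc[(i+1)%4]-sc[i];print(np.linalg.norm(e),np.degrees(np.arctan2(e[1],e[0])))
print("boss",W(312,292,.074))
print("notch",W(205,223,.057),"tab", W(390,341,.09))
red=((H<8)|(H>172))&(S>130)&(V>80)
ys,xs=np.nonzero(red)
for y in np.unique(ys):print(y+y0,xs[ys==y].mean()+x0,ray("top",(xs[ys==y].mean()+x0,y+y0),.052)[:2])
blue=((H>100)&(H<125)&(S>140)).astype(np.uint8)
cn=max(cv2.findContours(blue,cv2.RETR_EXTERNAL,cv2.CHAIN_APPROX_NONE)[0],key=cv2.contourArea)
hull=cv2.convexHull(cn)[:,0]+np.array([x0,y0])
P=np.array([ray("top",q,.062)[:2] for q in hull],np.float32)
print("die",cv2.minEnclosingCircle(P))
s=np.array([W(*q,.052) for q in [(310,472),(132,300),(486,300),(200,160),(430,160),(200,432)]])
A=np.c_[2*s,np.ones(len(s))];r=np.linalg.lstsq(A,(s**2).sum(1),rcond=None)[0];print("rim",r[:2],np.sqrt(r[2]+r[:2]@r[:2]))
d=np.load("pics/top0.npy");print(d[223,352],d[223,345])
# bystander plunger
print("plunger",W(588,338,.058),W(570,350,.02),"cutter",W(55,122,.018))
# side
p=cv2.imread("pics/side0.png")
S2=lambda x,y,z:ray("side",(x/6+300-.4,y/6+160-.4),z)[:2]
print("side boss",S2(347,186,.074),"tab",S2(437,140,.09),"red rim",S2(258,116,.052),"notch",S2(208,232,.060))
```

```text
corners [[ 0.6547 -0.0526]
 [ 0.5784 -0.2428]
 [ 0.3688 -0.157 ]
 [ 0.4449  0.0311]] mean [ 0.51168812 -0.10530374]
0.20497383058099702 -111.86390677595803
0.22642311358492773 157.73370090228553
0.20293364006278972 67.97731090477544
0.22585559544610104 -21.74954698711157
screws [ 0.512959   -0.10611295]
0.17929356339196273 -112.84958194236947
0.19929049228100065 157.30297943169379
0.18020803714537456 67.4797507878145
0.20032596718891874 -22.958509104954803
boss [ 0.51200472 -0.10636983]
notch [ 0.55070605 -0.0523312 ] tab [ 0.48530034 -0.14377398]
186 364.0 [ 0.61262458 -0.14366164]
187 364.0 [ 0.60989971 -0.14357431]
188 364.0 [ 0.60717678 -0.14348704]
189 363.5 [ 0.60447517 -0.1420547 ]
190 363.5 [ 0.60175614 -0.14196804]
191 363.5 [ 0.59903905 -0.14188144]
192 363.0 [ 0.5963434  -0.14045125]
193 362.5 [ 0.59364977 -0.13902213]
194 362.0 [ 0.59095815 -0.13759409]
195 362.0 [ 0.58824889 -0.13750916]
die ((0.5120124816894531, -0.10548605769872665), 0.07420919835567474)
rim [ 0.51322749 -0.108266  ] 0.09413541899603424
0.9593108 0.97293735
plunger [ 0.48661783 -0.25284097] [ 0.48191914 -0.25213612] cutter [0.61257447 0.02801495]
side boss [ 0.51435822 -0.10471061] tab [ 0.49056252 -0.14475069] red rim [ 0.60144786 -0.14342786] notch [ 0.55497398 -0.04774372]
```

```bash
cat >> h.py <<'E'
from scipy.spatial.transform import Rotation as Ro
CEN=np.array([.512,-.106])
def pose():
    s=read_state();q=s["ee_rot"];return s,np.array(s["tool_pos"]),Ro.from_quat([q[1],q[2],q[3],q[0]])
def target(th,r,sg,z,flip):
    th=np.radians(th);u=np.array([np.cos(th),np.sin(th)]);t=np.array([-u[1],u[0]])
    p=np.r_[CEN+r*u+sg*t,z];y=flip*np.r_[t,0];x=np.array([0,0,-1.]);
    return p,Ro.from_matrix(np.c_[x,y,np.cross(x,y)])
def delta(p,R,p0,R0):
    return (R0.inv().apply(p-p0)*100).round(2),(R0.inv()*R).as_rotvec().round(3)
E
python3 - <<'E'
from h import *
s,p,R=pose();print(p,R.as_matrix().round(3))
for f in(1,-1):print(f,delta(*target(-125.5,.047,.036,.20,f),p,R))
E
```

```text
[ 0.27867668 -0.66886758  0.22585982] [[-0.001  0.385 -0.923]
 [ 0.001 -0.923 -0.385]
 [-1.    -0.001  0.   ]]
1 (array([  2.63, -37.44, -41.1 ]), array([-0.556, -0.   ,  0.001]))
-1 (array([  2.63, -37.44, -41.1 ]), array([2.585e+00, 2.000e-03, 0.000e+00]))
```

Emit:
drive_tool([
  [0,-1.5,-1.6,0,0,0],
  [0,-2.3,-2.5,0,0,0],
  [0,-2.3,-2.5,0,0,0],
  [0,-2.3,-2.5,0,0,0],
  [0,-2.3,-2.5,0,0,0],
  [0,-2.3,-2.5,0,0,0],
  [0,-2.3,-2.5,0,0,0],
  [0,-2.3,-2.5,0,0,0],
  [0,-2.3,-2.5,0,0,0],
  [0,-2.3,-2.5,0,0,0],
  [0,-2.3,-2.5,0,0,0],
  [0,-2.3,-2.5,0,0,0],
], gripper=-1, newtons=20)

```text
time_s: 1.3
tool_pos: [0.4446, -0.3085, 0.2264]
ee_rot: [-0.139, -0.693, -0.139, 0.694]
wrist_force: [-0.1, -1.3, 0.5]
width: 0.0025
```

Emit:
drive_tool([
  [0,-2.3,-2.5,0,0,0],
  [0,-2.3,-2.5,0,0,0],
  [0,-2.3,-2.5,0,0,0],
  [0,-2.3,-2.5,0,0,0],
  [0,0,0,-0.14,0,0],
  [0,0,0,-0.14,0,0],
  [0,0,0,-0.14,0,0],
  [0,0,0,-0.136,0,0],
  [0,0,0,0,0,0],
  [0,0,0,0,0,0],
])

```text
time_s: 2.3
tool_pos: [0.5011, -0.1867, 0.2264]
ee_rot: [-0.322, -0.629, -0.322, 0.629]
wrist_force: [0.1, -0.1, -0.6]
width: 0.0002
```

Run:
```python
from h import *
s,p,R=pose();print(s["time_s"],p,s["width"],s["wrist_force"],s["joint_pos"].round(2))
print(delta(*target(-125.5,.047,.036,.20,1),p,R));print(delta(*target(-125.5,.047,.036,.078,1),p,R))
for n in("top","side"):
    q,d=camera(n);cv2.imwrite(f"pics/{n}1.png",q)
```

```text
2.3 [ 0.50112255 -0.18669711  0.22643115] 0.00022599062337771368 [ 0.13524021 -0.07479914 -0.59825551] [ 0.4   0.38 -0.2   2.03  0.11  0.75 -0.49]
(array([ 2.64, -0.21, -2.5 ]), array([-0.005,  0.   ,  0.   ]))
(array([14.84, -0.21, -2.5 ]), array([-0.005,  0.   ,  0.   ]))
```

View pics/side1.png

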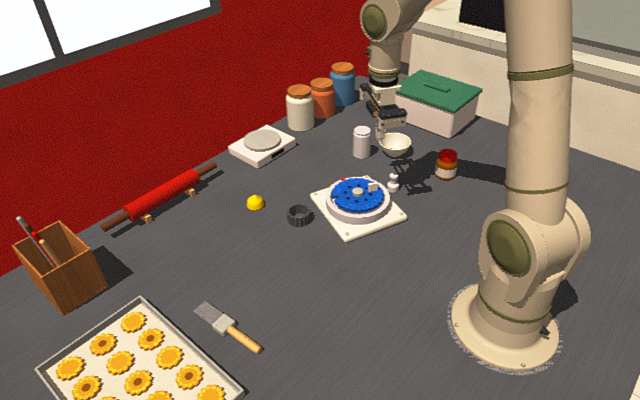

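Emit:
drive_tool([
  [0,0,-1.2,0,0,0],
  [0,-0.2,-1.3,0,0,0],
  [1.5,0,0,0,0,0],
  [2,0,0,0,0,0],
  [2,0,0,0,0,0],
  [2,0,0,0,0,0],
  [2,0,0,0,0,0],
  [2,0,0,0,0,0],
  [1.3,0,0,0,0,0],
  [1.0,0,0,0,0,0],
  [0.8,0,0,0,0,0],
  [0,0,0,0,0,0],
])

```text
time_s: 3.6
tool_pos: [0.5141, -0.1647, 0.0799]
ee_rot: [-0.323, -0.628, -0.324, 0.629]
wrist_force: [0.1, -0.3, 0.6]
width: 0.0005
```

Run:
```python
from h import *
s,p,R=pose();print(s["time_s"],p,s["wrist_force"])
print(delta(*target(-125.5,.047,.036,.078,1),p,R))
for n in("top","side"):
    q,d=camera(n);cv2.imwrite(f"pics/{n}2.png",q)
    a=(300,140,415,245) if n=="side" else (290,165,425,285)
    cv2.imwrite(f"pics/{n}2c.png",cv2.resize(q[a[1]:a[3],a[0]:a[2]],None,fx=5,fy=5,interpolation=cv2.INTER_NEAREST))
```

```text
3.6 [ 0.5140582  -0.16469392  0.07993782] [ 0.1416117  -0.26932418  0.61174195]
(array([0.19, 0.02, 0.04]), array([-0.   ,  0.   ,  0.001]))
```

View pics/side2c.png

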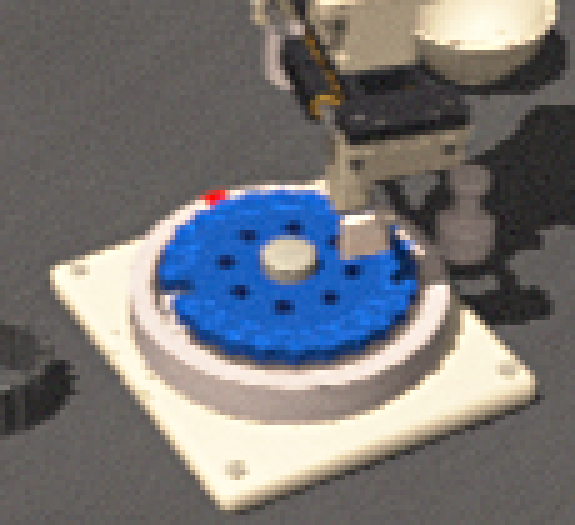

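View pics/top2c.png

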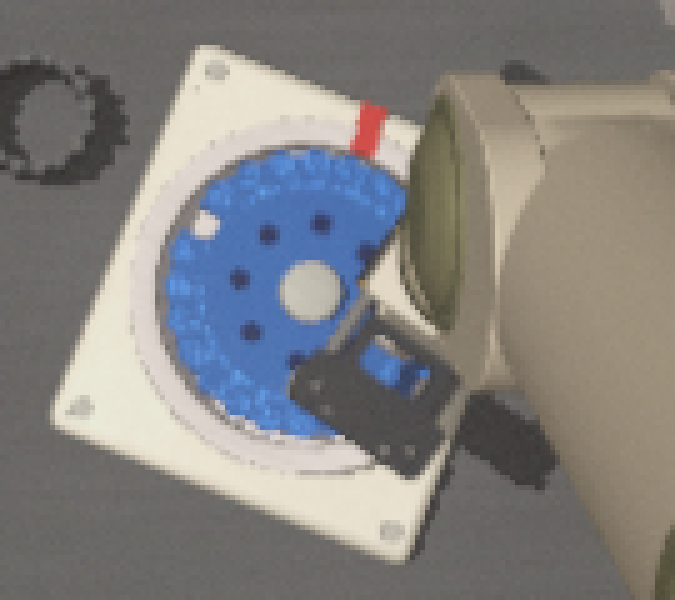

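Emit:
drive_tool([
  [0.1,-0.5,0,0,0,0],
  [0,-0.5,0,0,0,0],
  [0,-0.38,0.16,0.08,0,0],
  [0,-0.38,0.16,0.08,0,0],
  [0,-0.38,0.16,0.08,0,0],
  [0,-0.38,0.16,0.08,0,0],
  [0,-0.38,0.16,0.08,0,0],
  [0,-0.38,0.16,0.08,0,0],
  [0,-0.38,0.16,0.08,0,0],
  [0,-0.38,0.16,0.08,0,0],
  [0,0,0,0,0,0],
  [0,0,0,0,0,0],
])

```text
time_s: 4.9
tool_pos: [0.4777, -0.1434, 0.0799]
ee_rot: [0.11, 0.699, 0.11, -0.698]
wrist_force: [0.6, -0.2, 0.7]
width: 0.0005
```

```bash
cat >> h.py <<'E'
def look(k):
    for n in("top","side"):
        q,d=camera(n)
        a=(290,140,410,245) if n=="side" else (290,165,425,285)
        cv2.imwrite(f"pics/{n}{k}.png",q)
        cv2.imwrite(f"pics/{n}{k}c.png",cv2.resize(q[a[1]:a[3],a[0]:a[2]],None,fx=5,fy=5,interpolation=cv2.INTER_NEAREST))
def polar():
    s,p,R=pose();y=R.as_matrix()[:,1];v=p[:2]-CEN
    th=np.arctan2(y[1],y[0])-np.pi/2;u=np.array([np.cos(th),np.sin(th)])
    print("t",s["time_s"],"F",s["wrist_force"].round(1),"z",p[2].round(4),"theta",np.degrees(th).round(1),"r",(v@u).round(4),"s",(v@[-u[1],u[0]]).round(4))
E
python3 -c "
from h import *
polar();look(3)"
```

```text
t 4.9 F [ 0.6 -0.2  0.7] z 0.0799 theta -162.0 r 0.0442 s 0.025
```

View pics/side3c.png

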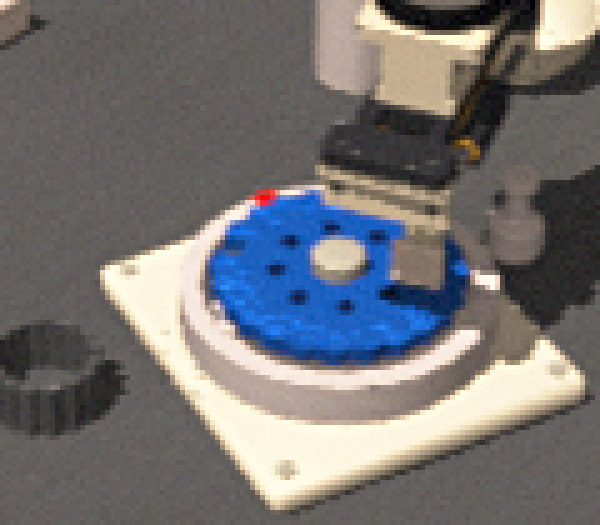

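View pics/top3c.png

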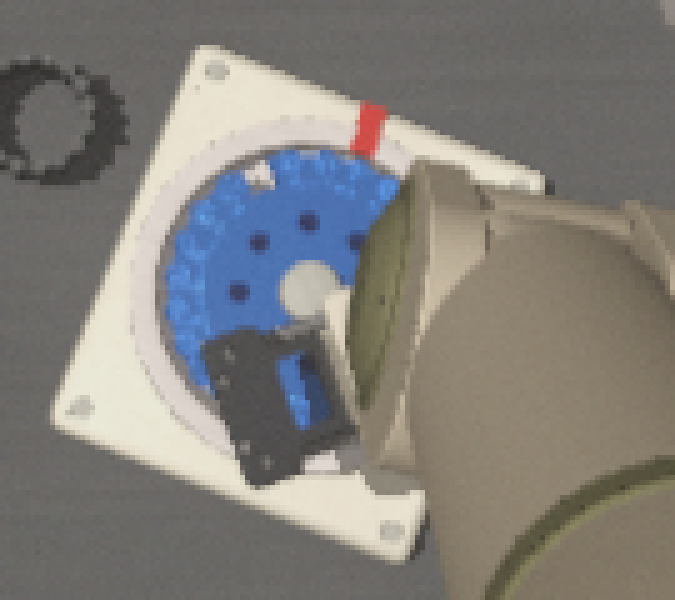

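```bash
cat >> h.py <<'E'
def notch(k):
    p=cv2.imread(f"pics/top{k}.png")
    h=cv2.cvtColor(p,cv2.COLOR_BGR2HSV);H,S,V=cv2.split(h)
    best=[]
    for n,z in (("top",.06),):
        acc=[]
        ys,xs=np.mgrid[185:260,320:385]
        for y,x in zip(ys.ravel(),xs.ravel()):
            w=ray(n,(x,y),z)[:2]-CEN;r=np.hypot(*w)
            if .061<r<.0705 and S[y,x]<100 and V[y,x]>90 and abs(np.degrees(np.arctan2(w[1],w[0])))<95: acc.append(np.degrees(np.arctan2(w[1],w[0])))
        print(len(acc),np.round(np.sort(acc),1),"mean",np.mean(acc),"median",np.median(acc))
E
python3 -c "
from h import *
notch(0);notch(3)"
```

```text
Traceback (most recent call last):
  File "h.py", line 42, in notch
    w=ray(n,(x,y),z)[:2]-CEN;r=np.hypot(*w)
      ~~~^^^^^^^^^^^
  File "h.py", line 4, in ray
    m=camera_model(n);R=cv2.Rodrigues(np.array(m["rvec"]))[0];t=np.array(m["tvec"]).ravel()
ValueError: time passes only in moves, steps and waits
```

```bash
sed -i 's/^def ray/import functools\ncamera_model=functools.lru_cache(camera_model)\ndef ray/' h.py
python3 -c "
from h import *
notch(0);notch(3)"
```

```text
21 [48.8 50.  50.3 50.7 51.7 52.2 53.1 53.6 54.2 54.9 55.5 56.1 56.8 57.6
 58.  58.8 59.7 59.9 60.9 61.  61.9] mean 55.505952625250174 median 55.53220894668658
102 [-94.8 -94.6 -94.5 -94.4 -92.4 -92.3 -92.3 -92.2 -90.1 -90.  -90.  -90.
 -87.9 -87.8 -87.7 -87.5 -85.6 -85.4 -85.1 -83.4 -83.1 -82.8 -81.2 -80.8
 -80.4 -80.  -79.1 -78.6 -78.1 -77.6 -77.  -76.4 -75.8 -75.2 -74.3 -73.6
 -72.9 -72.2 -71.5 -70.7 -70.1 -69.8 -69.4 -68.5 -67.6 -67.3 -66.4 -65.4
 -65.3 -64.4 -64.3 -63.3 -62.4 -62.2 -61.3 -60.5 -60.1 -59.4 -58.9 -58.2
 -57.5 -56.9 -56.3 -55.5 -54.9 -54.5 -53.5 -53.1 -52.7 -51.7 -51.4 -50.1
 -49.9 -49.7 -48.4 -48.2 -46.7 -46.7 -46.7 -45.1 -45.  -43.5  15.2  15.9
  16.6  17.4  18.1  18.9  19.5  20.3  21.2  21.5  22.1  22.4  23.3  24.3
  24.4  25.4  26.4  26.5  27.4  27.7] mean -52.034245165818724 median -63.83366945422232
```

Emit:
drive_tool([
  [0,-0.4,0.2,0.08,0,0],
  [0,-0.4,0.2,0.08,0,0],
  [0,-0.4,0.2,0.08,0,0],
  [0,-0.4,0.2,0.08,0,0],
  [0,-0.4,0.2,0.08,0,0],
  [0,-0.4,0.2,0.08,0,0],
  [0,-0.4,0.2,0.08,0,0],
  [0,0,0,0,0,0],
  [0,0,0,0,0,0],
])

```text
time_s: 5.9
tool_pos: [0.4619, -0.117, 0.0796]
ee_rot: [0.087, -0.702, 0.087, 0.702]
wrist_force: [0.0, -0.7, -0.1]
width: 0.0005
```

```bash
python3 -c "
from h import *
polar();look(4);notch(4)"
```

```text
t 5.9 F [ 0.  -0.7 -0.1] z 0.0796 theta -194.1 r 0.0459 s 0.0229
122 [-94.8 -94.6 -94.5 -94.4 -92.4 -92.3 -92.3 -92.2 -90.1 -90.  -90.  -90.
 -87.9 -87.8 -87.7 -87.5 -85.6 -85.4 -85.1 -83.4 -83.1 -82.8 -81.2 -80.8
 -80.4 -80.  -79.1 -78.6 -78.1 -77.6 -77.  -76.4 -75.8 -75.2 -74.3 -73.6
 -72.9 -72.2 -71.5 -70.7 -70.1 -69.8 -69.4 -68.5 -67.6 -67.3 -66.4 -65.4
 -65.3 -64.4 -64.3 -63.3 -62.4 -62.2 -61.3 -60.5 -60.1 -59.4 -58.9 -58.2
 -57.5 -56.9 -56.3 -55.5 -54.9 -54.5 -53.5 -53.1 -52.7 -51.7 -51.4 -50.1
 -49.9 -49.7 -48.4 -48.2 -46.7 -46.7 -46.7 -45.1 -45.  -43.6 -43.5 -43.3
 -42.  -41.7 -40.3 -39.9 -38.9 -38.4 -38.  -37.1 -36.5 -35.2 -34.5 -34.
 -33.2 -18.1 -17.4 -16.8 -16.2 -15.7 -15.2 -14.6 -14.1 -12.8 -12.4 -12.
 -10.5 -10.1  -9.8  -8.1  -7.8  -7.6  -5.7  -5.5  76.1  76.6  77.1  79.6
  92.6  94.7] mean -49.608489239513325 median -57.19531742221789
```

View pics/side4c.png

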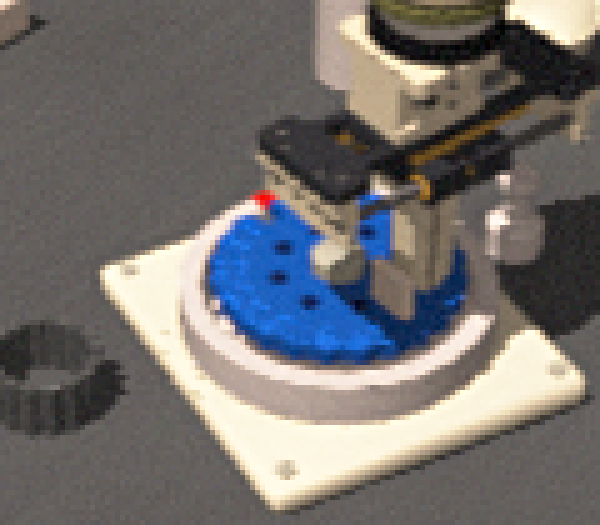

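View pics/top4c.png

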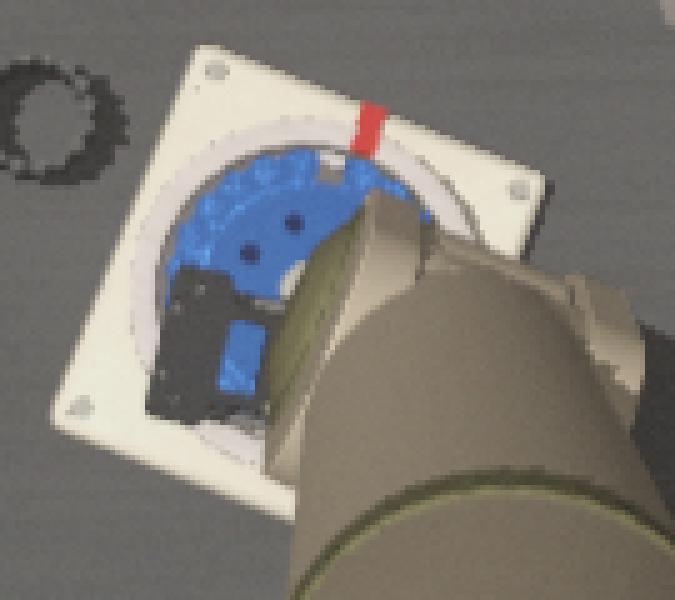

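Emit:
drive_tool([
  [0,-0.2,0.1,0.04,0,0],
  [0,-0.2,0.1,0.04,0,0],
  [0,-0.2,0.1,0.04,0,0],
  [0,-0.2,0.1,0.04,0,0],
  [0,0,0,0,0,0],
  [0,0,0,0,0,0],
])

```text
time_s: 6.6
tool_pos: [0.4603, -0.1078, 0.0796]
ee_rot: [0.143, -0.692, 0.143, 0.693]
wrist_force: [-0.4, -0.3, 0.5]
width: 0.0007
```

```bash
python3 -c "
from h import *
polar();look(5);notch(5)"
```

```text
t 6.6 F [-0.4 -0.3  0.5] z 0.0796 theta -203.4 r 0.0467 s 0.0222
92 [-94.8 -94.6 -94.5 -94.4 -92.4 -92.3 -92.3 -92.2 -90.1 -90.  -90.  -90.
 -87.9 -87.8 -87.7 -87.5 -85.6 -85.4 -85.1 -83.4 -83.1 -82.8 -81.2 -80.8
 -80.4 -80.  -79.1 -78.6 -78.1 -77.6 -77.  -76.4 -75.8 -75.2 -74.3 -73.6
 -72.9 -72.2 -71.5 -70.7 -70.1 -69.8 -69.4 -68.5 -67.6 -67.3 -66.4 -65.4
 -65.3 -64.4 -64.3 -63.3 -62.2 -61.3 -60.1 -58.9 -56.9 -55.5 -53.5 -51.7
 -50.1 -48.4 -46.7 -45.  -43.3 -41.7 -39.9 -38.  -34.5 -31.2 -29.1 -26.9
 -26.  -25.8 -24.8 -23.9 -23.5 -23.1 -21.1 -19.  -18.1 -17.4 -16.8 -16.2
 -15.7 -15.2  66.2  73.1  76.1  76.6  78.4  83.9] mean -53.35043642483773 median -66.8518909342445
```

View pics/top5c.png

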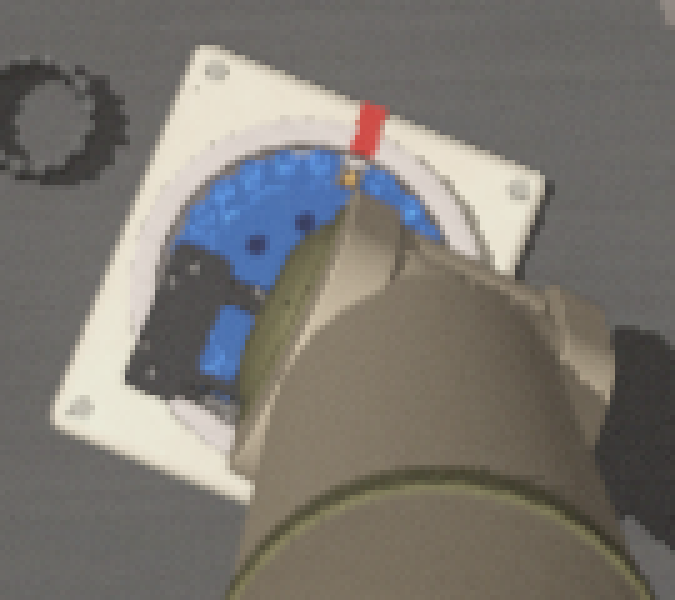

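Emit:
drive_tool([
  [0,0.8,0,0,0,0],
  [0,0.8,0,0,0,0],
  [-2,0,0,0,0,0],
  [-3,0,0,0,0,0],
  [-3,0,0,0,0,0],
  [-2,2,0,0,0,0],
  [0,3,0,0,0,0],
  [0,3,0,0,0,0],
  [0,3,0,0,0,0],
  [0,3,0,0,0,0],
  [0,2,0,0,0,0],
  [0,0,0,0,0,0],
])

```text
time_s: 7.9
tool_pos: [0.3885, -0.2728, 0.1798]
ee_rot: [-0.145, 0.692, -0.146, -0.692]
wrist_force: [0.6, -0.1, 0.1]
width: 0.0004
```

Run:
```python
from h import *
polar();look(6);notch(6)
p=cv2.imread("pics/top6.png")
cv2.imwrite("pics/top6d.png",cv2.resize(p[180:255,310:400],None,fx=8,fy=8,interpolation=cv2.INTER_CUBIC))
p=cv2.imread("pics/side6.png")
cv2.imwrite("pics/side6d.png",cv2.resize(p[165:220,315:400],None,fx=9,fy=9,interpolation=cv2.INTER_CUBIC))
```

```text
t 7.9 F [ 0.6 -0.1  0.1] z 0.1798 theta -203.8 r 0.0459 s 0.2024
15 [-26.9 -26.  -25.8 -24.8 -23.9 -23.5 -23.1 -21.1 -19.  -18.1 -17.4 -16.8
 -16.2 -15.7 -15.2] mean -20.910753918206776 median -21.06696959740497
```

View pics/top6d.png

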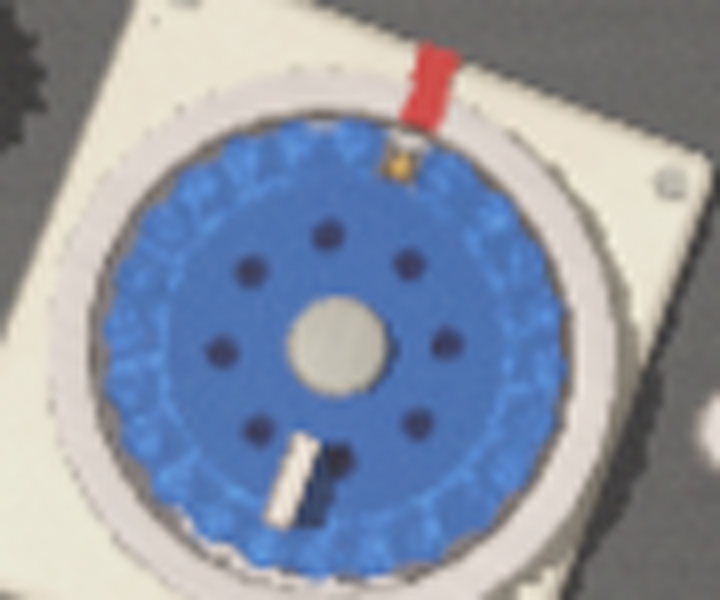

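View pics/side6d.png

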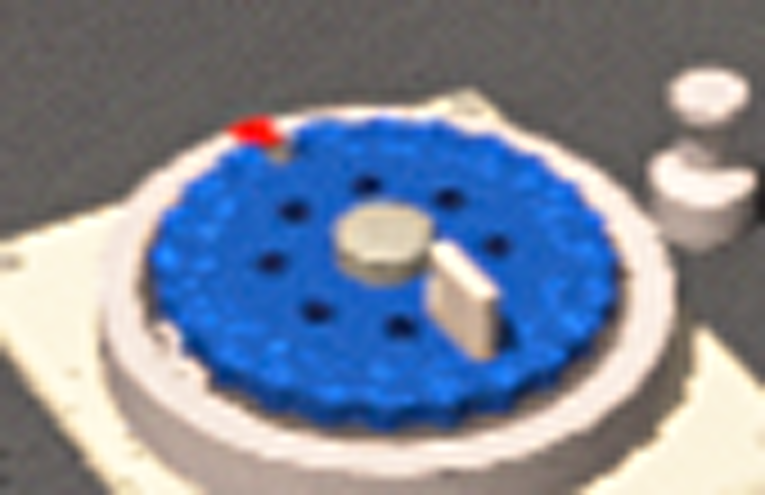

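Run:
```python
from h import *
W=lambda x,y,z:ray("top",((x+.5)/8+310-.5,(y+.5)/8+180-.5),z)[:2]
A=lambda v:np.degrees(np.arctan2(v[1],v[0])).round(1)
b=W(337,346,.074);print("boss",b)
for c in (b,CEN):
  print("pin",A(W(400,166,.05)-c),np.hypot(*(W(400,166,.05)-c)),"notch",A(W(403,160,.061)-c),"tab+180",A(c-W(292,480,.09)),"tab ends",A(W(302,440,.09)-W(280,520,.09)))
```

```text
boss [ 0.51250406 -0.10557203]
pin -22.2 0.06669280545252422 notch -21.8 tab+180 -21.4 tab ends -16.9
pin -21.7 0.06700031944096288 notch -21.3 tab+180 -22.2 tab ends -16.9
```

Run:
```python
from h import *
s,p,R=pose();print(delta(np.array([.5123,-.1058,.095]),R,p,R),target(-203.8,0,0,.1,1)[1].as_matrix().round(3),R.as_matrix().round(3))
```

```text
(array([  8.46, -19.95,  -4.67]), array([0., 0., 0.])) [[-0.    -0.404 -0.915]
 [ 0.    -0.915  0.404]
 [-1.     0.     0.   ]] [[-0.    -0.4   -0.917]
 [ 0.    -0.917  0.4  ]
 [-1.    -0.     0.   ]]
```

Emit:
drive_tool([
  [0,-1.5,-0.4,0,0,0],
  [0,-2.5,-0.6,0,0,0],
  [0,-3.0,-0.7,0,0,0],
  [0,-3.0,-0.7,0,0,0],
  [0,-3.0,-0.7,0,0,0],
  [0,-3.0,-0.7,0,0,0],
  [0,-2.5,-0.6,0,0,0],
  [0,-1.5,-0.3,0,0,0],
  [2.5,0,0,0,0,0],
  [2.5,0,0,0,0,0],
  [2.0,0,0,0,0,0],
  [0,0,0,0,0,0],
])

```text
time_s: 9.2
tool_pos: [0.5116, -0.1043, 0.1076]
ee_rot: [0.143, -0.691, 0.144, 0.694]
wrist_force: [0.5, -0.8, -0.5]
width: 0.0003
```

Run:
```python
from h import *
s,p,R=pose();print(p,s["wrist_force"],delta(np.array([.5123,-.1058,.084]),R,p,R));look(7)
```

```text
[ 0.5115524  -0.104317    0.10763011] [ 0.53195358 -0.81812589 -0.50999667] (array([ 2.36,  0.1 , -0.14]), array([0., 0., 0.]))
```

View pics/side7c.png

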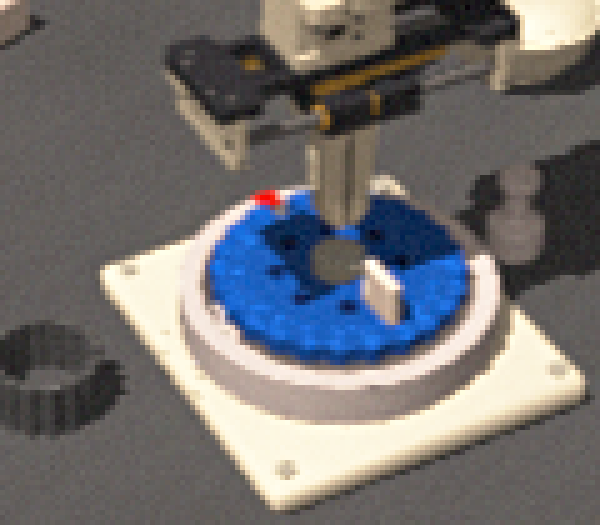

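Above the boss, aligned. Descending to about first contact, then pressing in small steps.

Emit:
drive_tool([
  [0.5,0.1,-0.1,0,0,0],
  [0.7,0,0,0,0,0],
  [0.5,0,0,0,0,0],
  [0.3,0,0,0,0,0],
  [0.2,0,0,0,0,0],
  [0.2,0,0,0,0,0],
  [0.1,0,0,0,0,0],
  [0.1,0,0,0,0,0],
  [0,0,0,0,0,0],
  [0,0,0,0,0,0],
])

```text
time_s: 10.3
tool_pos: [0.5137, -0.1062, 0.0837]
ee_rot: [-0.144, 0.692, -0.144, -0.692]
wrist_force: [-0.0, -0.6, 0.4]
width: 0.0007
```

Emit:
drive_tool([
  [0.1,0,0,0,0,0],
  [0.1,0,0,0,0,0],
  [0.1,0,0,0,0,0],
  [0.1,0,0,0,0,0],
  [0,0,0,0,0,0],
])

```text
time_s: 10.8
tool_pos: [0.5138, -0.1062, 0.0797]
ee_rot: [-0.144, 0.692, -0.144, -0.692]
wrist_force: [-0.2, 1.0, 2.7]
width: 0.0007
```

Emit:
drive_tool([
  [0.1,0,0,0,0,0],
  [0.1,0,0,0,0,0],
  [0.1,0,0,0,0,0],
  [0,0,0,0,0,0],
])

```text
time_s: 11.2
tool_pos: [0.5138, -0.1062, 0.0767]
ee_rot: [-0.144, 0.692, -0.144, -0.692]
wrist_force: [0.3, -0.0, 3.0]
width: 0.0004
```

Emit:
drive_tool([
  [0.1,0,0,0,0,0],
  [0.1,0,0,0,0,0],
  [0,0,0,0,0,0],
])

```text
time_s: 11.5
tool_pos: [0.5138, -0.1062, 0.0746]
ee_rot: [-0.144, 0.692, -0.144, -0.692]
wrist_force: [-0.7, 0.4, 3.1]
width: 0.0006
```

Emit:
drive_tool([
  [0.1,0,0,0,0,0],
  [0.1,0,0,0,0,0],
  [0,0,0,0,0,0],
])

```text
time_s: 11.8
tool_pos: [0.5138, -0.1062, 0.0726]
ee_rot: [-0.144, 0.692, -0.144, -0.692]
wrist_force: [0.0, 1.1, 2.7]
width: 0.0002
```

Emit:
drive_tool([
  [0.1,0,0,0,0,0],
  [0,0,0,0,0,0],
])

```text
time_s: 12.0
tool_pos: [0.5138, -0.1062, 0.0722]
ee_rot: [-0.144, 0.693, -0.144, -0.692]
wrist_force: [-1.5, 0.3, 12.7]
width: 0.0007
```

Emit:
drive_tool([
  [0.1,0,0,0,0,0],
  [0,0,0,0,0,0],
])

```text
time_s: 12.2
tool_pos: [0.5139, -0.1062, 0.072]
ee_rot: [-0.144, 0.693, -0.143, -0.692]
wrist_force: [-3.6, 1.2, 26.1]
width: 0.0003
```

Solid stop at z = 0.072, which is home. Now straight up and away.

Emit:
drive_tool([
  [-0.3,0,0,0,0,0],
  [-1,0,0,0,0,0],
  [-3,0,0,0,0,0],
  [-3,0,0,0,0,0],
  [-3,0,0,0,0,0],
  [0,2,0,0,0,0],
  [0,3,0,0,0,0],
  [0,3,0,0,0,0],
  [0,3,0,0,0,0],
  [0,3,0,0,0,0],
  [0,3,0,0,0,0],
  [0,0,0,0,0,0],
])

```text
time_s: 13.4
tool_pos: [0.444, -0.2659, 0.1741]
ee_rot: [-0.145, 0.692, -0.146, -0.692]
wrist_force: [0.1, -0.9, 1.2]
width: 0.0005
```

Run:
```python
from h import *
polar();look(8)
a=cv2.imread("pics/top8.png")[180:255,310:400];b=cv2.imread("pics/side8.png")[160:225,315:405]
f=lambda q:cv2.resize(q,(400,int(400*q.shape[0]/q.shape[1])),interpolation=cv2.INTER_CUBIC)[:288]
cv2.imwrite("pics/c8.png",np.hstack([f(a),f(b)]))
q,d=camera("top");c=camera_model("top");R=cv2.Rodrigues(c["rvec"])[0]
def Z(x,y):
    k=c["camera_matrix"];v=d[y,x]*np.array([(x-k[0,2])/k[0,0],(y-k[1,2])/k[1,1],1]);return (R.T@(v-c["tvec"].ravel()))[2].round(4)
print("boss",Z(352,223),"die",[Z(x,y) for x,y in[(345,215),(363,225),(340,230)]],"rim",[Z(x,y) for x,y in[(318,222),(330,196)]])
```

```text
t 13.4 F [ 0.1 -0.9  1.2] z 0.1741 theta -203.8 r -0.0022 s 0.1738
boss 0.0652 die [np.float64(0.0525), np.float64(0.0544), np.float64(0.0504)] rim [np.float64(0.0526), np.float64(0.0507)]
```

View pics/c8.png

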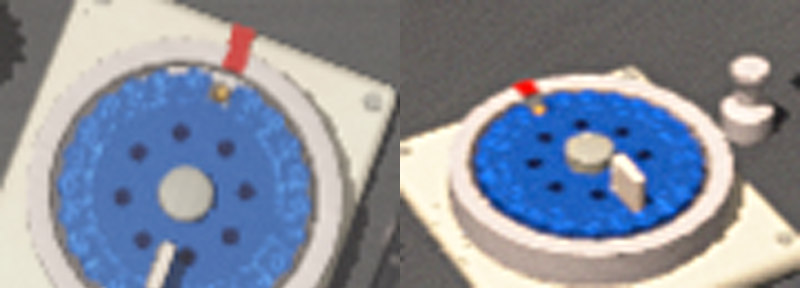

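View pics/top8.png

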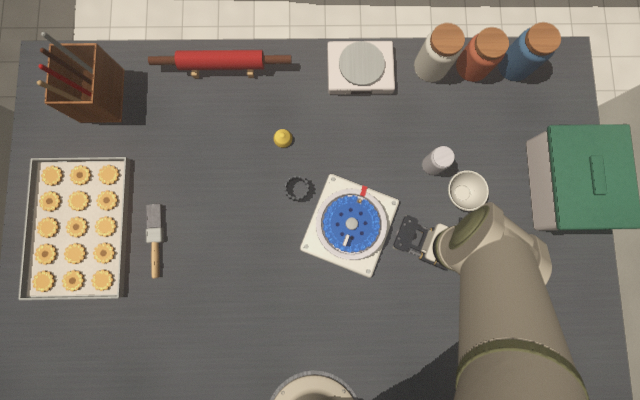

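The die is flush with the rim and the pin sits in the notch. The bystanders are where they were, and the hand is 17 cm above the bench and touching nothing.

```bash
python3 -c "
from workcell import *
print(sign_off())"
```

```text
the job is handed in; nothing more can be done
None
```

The biscuit former is ready, and I handed the job in at about 13.5 s of the 51 s allowed. With the closed fingertips I pushed the white tab about 77° clockwise until the notch was over the brass pin. I then pressed the steel boss down.

- **Alignment:** before pressing, the notch measured about 0.4° from the pin in the top picture. Estimates from the tab differed by up to about 1°, and the short line along the tab's top edge by about 5°, which I put down to how few pixels it covers. About 2.9° was allowed.
- **Pressing:** the die went down with about 3 N past the point where the pin would have stopped it. It came to a hard stop with the fingertips at 64 mm, the boss height when home. The highest wrist force I read was about 26 N.
- **Final look:** by camera depth, the boss is at about 65 mm. The die face is at 50–54 mm and the rim at 51–53 mm, so they are flush within measuring error, and the pin shows in the notch.
- **Rest of the bench:** judged by eye, the other things look unmoved. The plunger is partly hidden by the hand in the last top view, but it stands in place in the side view. The hand is clear, with the tool 17 cm above the bench.

No check failed.

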